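# Set the cake-cutting guide with a paddle

## Robot

A 6-joint arm with a two-finger parallel gripper is mounted at the origin on the work surface. World frame = base frame: x ahead of the robot, y to its left, z up, the work surface at z = 0. Lengths are in mm, angles in rad, forces in N, time in s.
With the tool pointing down it reaches from about 350 to 775 mm from the base axis. Payload 7.3 kg.
Tool frame: the origin (TCP) lies on the mounting face of the last link; the fingertips stand 178 mm ahead of it and the grasp point (between the pads) lies 159 mm ahead of it; z points along the fingers, y is the line along which they close (so a half turn about z gives the same grasp; the last joint's range is limited). The gripper opens to 92 mm and grips with 3 to 60 N. Pads are 19 mm wide; open, the fingers measure 130 mm over their backs; the gripper's body (75 mm by 190 mm) begins 47 mm behind the grasp point.
Start: joints at [1.088, 0.342, 1.524, -0, 1.275, -0.146], TCP at [173.474, 495.514, 404.741] pointing down, gripper open.
Joint ranges: [-2.53, 2.53], [-0.77, 2.02], [0.04, 2.7], [-1, 4.14], [0.28, 2.66], [-3.11, 3.11]. Speed limits (rad/s): [2.57, 2.57, 3.14, 3.14, 3.14, 3.14].

## Interface

Orientations are given as [roll, pitch, yaw] about the fixed x, y, z axes, in that order (R = Rz(yaw) Ry(pitch) Rx(roll)).
In Python, from plant import bot gives the robot as it stands.
- The arm moves only by the shell command python3 shift.py FILE, which reads ROWS from the file FILE. ROWS is a JSON list of rows, 1 to 5 of them, each an object with the fields aperture (the finger opening in mm), tx, ty, tz (the shift in parts of the range, where 1.0 means 400 mm), spin (a turn about the tool's z in parts of the range, where 1.0 means 2 rad); a field left out counts as zero (the opening has to be given); each row is the pose to reach, as a shift and turn from the pose commanded when the command began, along the tool's axes at that moment; what a row does not reach only later rows make up. A row lasts 1/8 s, in which the tool goes at most 62.5 mm and 0.188 rad, less where a joint would pass 70% of its speed; a pose out of reach is approached as far as the arm can. The fingers move at their own pace and stop on an object; the grip force is fixed at half the most. Time passes only in rows, so rows that do not move let the fingers close. It prints the time, the measured TCP pose, the force, the opening and the grip force at its end. A shift or turn number past 1, either way, is cut back to 1. Input that does not fit is refused with a message, and nothing moves.
- bot.get_obs(): the state, without advancing time (a new reading comes with each control period).
- bot.capture(name): name is "scene" or "side" or "wrist"; returns a dict with "color" (420x560x3 uint8, red, green, blue), "K" (3x3 intrinsics, pixels), "R" (3x3) and "t" (3): a world point X has camera coordinates R X + t. Camera axes: x right, y down, z forward; pixel columns grow to the right and rows downward; lengths in mm; the calibration is good to about 2 mm. A picture is of the moment at which its call begins. There is no depth.
- bot.close_job(): hands the job in; it is judged then, once.
The state is a dict: "time": time; "joint_positions": joint angles; "dq": joint speeds; "tau": joint torques, N m; "tool_pos": TCP position; "tcp_rot": TCP orientation; "contact_force": force on the tool from outside, world axes, zero at the start; "moment": the same for the moment, N m; "grip_width": finger opening in mm; "finger_force": force on a finger pad.
Only numpy, scipy, OpenCV 4.12 (cv2) and the standard library are available. Lean on these libraries where they do the work, as an engineer would, in place of code of your own. Each camera call takes 0.05 s, during which the arm holds its last target. There are 200 camera calls.

## Task

Pick up the wooden paddle from its rest and, with the end of its blade, nudge the loose pusher block along the cutting guide with small gentle taps until it rests fully against the length stop, which is hidden under the steel hood. Feel for the stop and do not shove it out of its setting; touch the block only with the paddle. Then lay the paddle back on its rest as it lay before, and leave everything else where it is.

Things in the scene. Friction and masses are not known exactly. Their poses are not given: they have to be found in the camera images.
- guide: Cake-cutting guide, fixed: wooden board 260 long (its x) x 130 wide (y) x 15 thick, origin at the centre of its underside; the block is pushed to +x, away from the robot. Rails along both edges, tops 25 above the counter, leave a channel 92 wide, its floor 15 above the counter. The steel hood covers x = +20 to +130, open towards -x, back closed; roof 82 (underside) to 86 above the counter.
- channel (a point): Point on the channel floor of the guide, 15 above the guide's origin, same axes. The stop: a rigid steel plate 70 wide, 54 high across the channel under the hood, out of sight. Its near face was preset somewhere from 45 to 80 to +x of this point. Friction alone holds it: it stays put up to about 14 N and slides away if pushed harder.
- block: Pusher block, loose in the guide's channel: plain beech, 70 long (x) x 88 wide (y) x 58 high, 0.17 to 0.3 kg, a dark groove across its top; origin at the centre of its underside, x along the guide's. Starts outside the hood. Tap its rear face (x = -35), which stays outside the hood; its front face (x = +35) meets the stop. It drags with about 1 to 3 N as it slides.
- paddle: Wooden paddle 220 long along its x, 18 thick, 70 g: handle 22 wide from x = -120 to +50, blade 44 wide from +50 to +110, square end face at +110. Origin on its underside (z up), near its balance point; grip the handle across y there, 9 above the underside. It lies within 6 mm of its place on the rest.
- rest: Steel paddle rest, fixed: base plate 160 x 50 x 8, origin at the centre of its underside. Posts 12 thick at x = -65 and +45 carry the paddle, its underside 30 above the counter, between ears 34 apart and 8 high. The paddle's place: along the rest's x, blade towards +x, its origin above the rest's.
- tray: White plastic tray 150 x 100 x 30 high, fixed, not part of the job; origin at the centre of its underside. The paddle rest stands on one side of the guide and this tray on the other.
- cutter: Steel ring cutter 56 across, 35 high, in the tray; leave alone. Origin at its underside.
- ramekin: White bowl 80 across, 45 high; leave alone. Origin at its underside.
- jar: Amber glass jar 60 across, 90 high; leave alone. Origin at its underside.
- mill: Wooden pepper mill 52 across, 145 high; leave alone. Origin at its underside.
- spoon: Wooden spoon 240 long; leave alone. Origin at its underside.

How it is judged (in metres and radians):
On the way, in this order (a step that is already met when the one before it is completed fails the run):
1. the paddle is lifted off its rest in the fingers (z of paddle in the frame of rest above 0.045 m and contact force between the fingers and paddle above 1 N), for 0.2 s.
2. the block, pushed by the paddle, has met the hidden stop (within 2 mm) (x of block_front in the frame of stop_face between -0.002 and 0.0015 m), for 0.2 s.
At the end, for the whole second after the job is handed in: The block rests in the guide with its front face within 2 mm of the hidden stop; the paddle lies still on both posts of its rest, released, within 25 mm of its place, along the rest within 0.15 rad and level (all of step 2 and linear speed of each of block, paddle below 0.01 m/s and horizontal distance between paddle and rest below 0.025 m and z of paddle in the frame of rest between 0.025 and 0.034 m and angle between the x axis of paddle and the x axis of rest, either way round below 0.15 rad and angle between paddle's own z axis and vertical below 0.1 rad); the robot touches nothing.
It fails at once if the hidden stop is shoved more than 3 mm out of its setting (distance of stop_face from where it was at the start of the episode above 0.003 m).
It fails at once if the paddle presses on the block with more than 20 N (contact force between paddle and block above 20 N).
It fails at once if the arm or fingers touch the block (contact force between any of the arm, the fingers and block above 0.5 N).
It fails at once if another thing on the counter is moved by more than 15 mm (distance of any of cutter, ramekin, jar, mill, spoon from where it was at the start of the episode above 0.015 m).
It also fails if it takes over 61 s, if anything falls off the work surface, if the arm or the gripper's body presses on something with over 40 N, if the wrist force passes 120 N, or if a joint passes its speed limit or range.

## Working session

There is one attempt and no reset: what is moved stays moved. The work goes in short steps, Python scripts to look and compute and a shell command to move; the robot and the scene stay as the last step left them, time stands still between calls to the robot, and variables do not carry over. Pictures are saved under pics/ and viewed, at most 11 in all, crops included, and the job is handed in when it is done.

```bash
ls; mkdir -p pics; python3 - <<'E'
from plant import bot
import cv2,numpy as np
o=bot.get_obs();print({k:np.round(v,3) for k,v in o.items()})
for n in("scene","side","wrist"):
    c=bot.capture(n);cv2.imwrite(f"pics/{n}0.png",c["color"][:,:,::-1]);np.savez(f"{n}0.npz",**c)
    print(n,c["K"].round(1).tolist(),(-c["R"].T@c["t"]).round(1),c["R"].round(3).tolist())
E
```

```text
pics
plant.py
shift.py
{'time': np.float64(0.0), 'joint_positions': array([ 1.088,  0.343,  1.525, -0.   ,  1.275, -0.146]), 'dq': array([-0.001, -0.001, -0.   ,  0.001,  0.001,  0.003]), 'tau': array([ -0.   , -43.125, -24.421,   0.072,   0.056,  -0.   ]), 'tool_pos': array([173.41 , 495.381, 404.035]), 'tcp_rot': array([-3.14 , -0.   ,  2.805]), 'contact_force': array([ 0.364,  0.516, -0.145]), 'moment': array([ 0.013, -0.   ,  0.002]), 'finger_force': np.float64(0.0), 'grip_width': np.float64(91.756)}
scene [[442.3, 0.0, 280.7], [0.0, 442.3, 211.9], [0.0, 0.0, 1.0]] [1029.6  480.7 1010. ] [[-0.724, 0.69, 0.005], [0.565, 0.597, -0.569], [-0.396, -0.409, -0.822]]
side [[497.7, 0.0, 282.9], [0.0, 497.7, 212.2], [0.0, 0.0, 1.0]] [ 190.9 -772.   823.7] [[0.895, -0.446, -0.015], [-0.309, -0.595, -0.741], [0.322, 0.668, -0.671]]
wrist [[322.6, 0.0, 278.4], [0.0, 322.6, 210.8], [0.0, 0.0, 1.0]] [109.6 518.6 384.7] [[0.331, 0.944, -0.001], [0.913, -0.32, 0.254], [0.24, -0.085, -0.967]]
```

View pics/scene0.png

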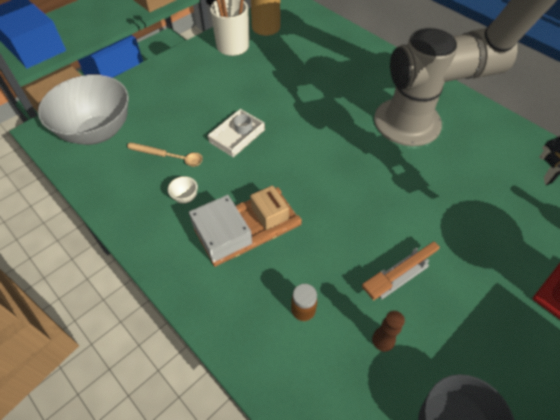

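View pics/side0.png

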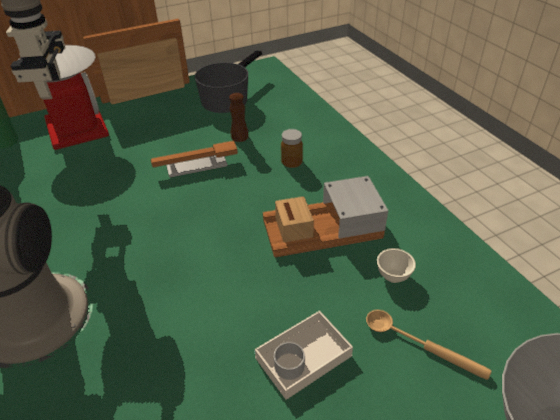

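Scene view: hood at (221,226), block at (268,205), guide ends around (215,260)/(300,220), and the paddle from (368,292) for the blade to (437,247) for the handle end. Side view: hood (355,205), block (294,218), paddle from (153,161) to the blade at (236,148), with the jar and mill beyond it.

```bash
cat > h.py <<'E'
import numpy as np,cv2
from plant import bot
def load(n): return dict(np.load(n+".npz"))
def snap(n,tag):
    c=bot.capture(n);cv2.imwrite(f"pics/{tag}.png",c["color"][:,:,::-1]);np.savez(tag+".npz",**c);return c
def ray(c,p):
    return -c["R"].T@c["t"], c["R"].T@np.linalg.inv(c["K"])@np.array([p[0],p[1],1.])
def onz(c,p,z):
    o,d=ray(c,p);return o+d*(z-o[2])/d[2]
def tri(*cp):
    A=np.zeros((3,3));b=np.zeros(3)
    for c,p in cp:
        o,d=ray(c,p);d=d/np.linalg.norm(d);M=np.eye(3)-np.outer(d,d);A+=M;b+=M@o
    return np.linalg.solve(A,b)
def proj(c,X):
    q=c["K"]@(c["R"]@np.array(X,float)+c["t"]);return q[:2]/q[2]
E
python3 - <<'E'
from h import *
s,d=load("scene0"),load("side0")
P=lambda *a:print(*[np.round(x,0) for x in a])
P(tri((s,(377,284)),(d,(225,149)))) # blade
P(tri((s,(437,248)),(d,(153,161)))) # handle end
P(tri((s,(268,207)),(d,(294,210)))) # block top
print("guide near/far ends", onz(s,(300,222),20),onz(s,(215,260),20),onz(d,(275,250),10),onz(d,(384,236),10))
print("hood roof corners side",[onz(d,p,86).round() for p in((325,186),(372,179),(385,207),(337,213))])
print("jar",onz(s,(304,315),0),"mill",onz(s,(386,345),0))
w=load("wrist0")
print(proj(w,tri((s,(377,284)),(d,(225,149)))))
E
```

```text
[541. 309.  42.]
[351. 350.  39.]
[585. -23.  64.]
guide near/far ends [538.22311399  47.28586297  20.        ] [775.92528698 -19.14870317  20.        ] [509.45020479 -67.08754469  10.        ] [ 752.12434927 -142.49847145   10.        ]
hood roof corners side [array([674.,  -1.,  86.]), array([786., -30.,  86.]), array([ 755., -127.,   86.]), array([650., -95.,  86.])]
jar [ 7.09879606e+02  2.33438993e+02 -1.13686838e-13] mill [624.37592634 414.21391059   0.        ]
[239.74904604 476.90160297]
```

View pics/wrist0.png

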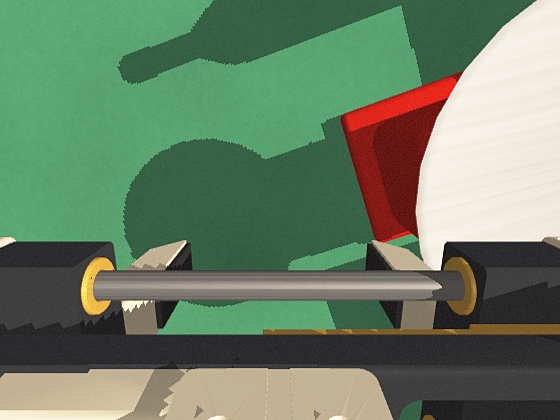

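The wrist view shows only the counter and the red mixer, with the fingers in the lower half. I'm moving over the paddle.

Units first: shifts go in shares of 400 mm and turns go in shares of 2 rad. So -300 mm / 400 = -0.75, -240 mm / 400 = -0.6, -0.13 rad / 2 = -0.065.

```bash
echo '[{"aperture": 92, "tx": -0.15, "ty": -0.0225}, {"aperture": 92, "tx": -0.3, "ty": -0.045, "spin": -0.05}, {"aperture": 92, "tx": -0.45, "ty": -0.0675, "spin": -0.065}, {"aperture": 92, "tx": -0.6, "ty": -0.09, "spin": -0.065}, {"aperture": 92, "tx": -0.75, "ty": -0.1125, "spin": -0.065}]' > path.dat && python3 shift.py path.dat; echo '[{"aperture": 92, "tx": -0.125}, {"aperture": 92, "tx": -0.2}, {"aperture": 92, "tx": -0.2}, {"aperture": 92, "tx": -0.2}]' > path.dat && python3 shift.py path.dat
python3 - <<'E'
from h import *
c=snap("wrist","w1")
s,d=load("scene0"),load("side0")
for X in ((541,309,42),(351,350,39)):print(proj(c,X))
E
```

```text
time: 0.78
tool_pos: [443.3, 352.7, 404.5]
tcp_rot: [-3.142, -0.0, 2.935]
contact_force: [1.0, 0.5, -1.1]
grip_width: 91.8
finger_force: 0.0
time: 1.27
tool_pos: [519.5, 337.6, 404.3]
tcp_rot: [-3.141, -0.001, 2.935]
contact_force: [0.7, 0.2, -0.5]
grip_width: 92.1
finger_force: 0.0
[256.33071236 215.10094436]
[254.03557268  18.90454257]
```

View pics/w1.png

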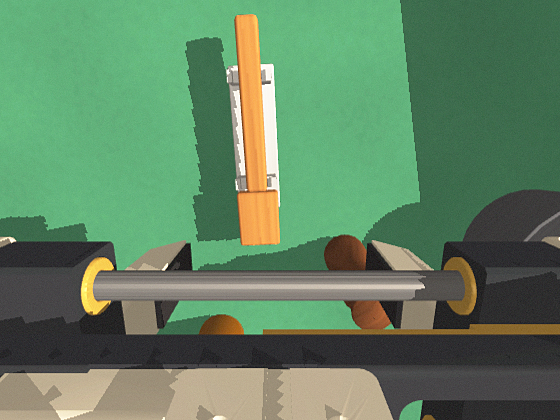

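Wrist view: the paddle runs from the handle end (246,15) to the blade end (260,244). Rest plate spans rows ~65–207, with its posts at rows ~75 and ~183. I'm taking a second view for the heights.

Scaled: -80 mm / 400 = -0.2, -45 mm / 400 = -0.1125.

```bash
echo '[{"aperture": 92, "ty": -0.1125}, {"aperture": 92, "ty": -0.2}, {"aperture": 92, "ty": -0.2}, {"aperture": 92, "ty": -0.2}]' > path.dat && python3 shift.py path.dat | head -2
cat >> h.py <<'E'
def paddle(c):
    hsv=cv2.cvtColor(c["color"],cv2.COLOR_RGB2HSV)
    m=cv2.inRange(hsv,(8,110,100),(22,255,255));m[250:]=0
    k=max(cv2.findContours(m,cv2.RETR_EXTERNAL,cv2.CHAIN_APPROX_NONE)[0],key=cv2.contourArea)
    f=np.zeros_like(m);cv2.drawContours(f,[k],-1,1,-1)
    r=np.where(f.any(1))[0];w=f.sum(1)
    cx=lambda y:np.where(f[y])[0].mean()
    # blade/handle step
    hw=np.median(w[r[0]+10:r[0]+90])
    st=[y for y in r if w[y]>1.45*hw][0]
    a=np.polyfit(r[6:st-r[0]-4],[cx(y) for y in r[6:st-r[0]-4]],1)
    return dict(top=(np.polyval(a,r[0]-.5),r[0]-.5),step=(np.polyval(a,st-.5),st-.5),end=(np.polyval(a,r[-1]+.5),r[-1]+.5),hw=hw,bw=np.median(w[st+8:r[-1]-6]),f=f)
def plate(c):
    hsv=cv2.cvtColor(c["color"],cv2.COLOR_RGB2HSV)
    m=cv2.inRange(hsv,(0,0,120),(180,60,255));m[240:]=0
    return m
E
python3 - <<'E'
from h import *
a=load("w1");b=snap("wrist","w2")
A,B=paddle(a),paddle(b)
for k in("top","step","end"):
    print(k,np.round(A[k],1),np.round(B[k],1),tri((a,A[k]),(b,B[k])).round(1), onz(a,A[k],48).round(1),onz(b,B[k],48).round(1))
print(A["hw"],B["hw"],A["bw"],B["bw"])
E
```

```text
time: 1.82
tool_pos: [503.1, 260.0, 405.3]
top [245.3  13.5] [328.3  13.5] [345.7 342.9  41.2] [347.6 343.1  48. ] [347.7 341.5  48. ]
step [256.8 190.5] [330.  190.5] [514.3 315.8  43.9] [513.1 316.3  48. ] [513.8 315.2  48. ]
end [260.3 244.5] [330.5 244.5] [575.1 306.   44.8] [573.4 306.6  48. ] [574.3 305.6  48. ]
23.0 24.0 40.0 41.0
```

View pics/w2.png

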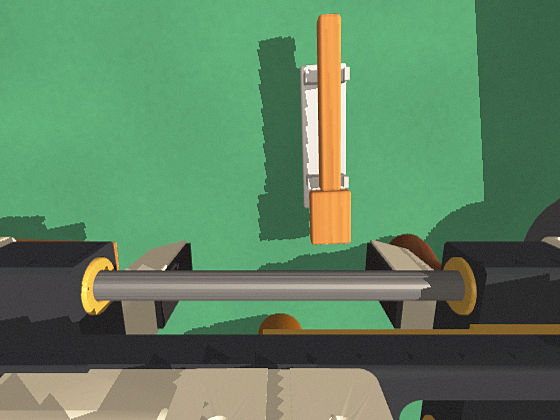

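Heights agree with the text (paddle top measured 41–45 against 48, where 1 px is about 5 mm). Length 229 matches −120…+110. Before grasping, I'm viewing the guide with the wrist camera.

Scaled: -210 mm / 400 = -0.525, -175 mm / 400 = -0.4375, 0.085 rad / 2 = 0.0425.

```bash
echo '[{"aperture": 92, "tx": -0.0875, "ty": -0.1, "spin": 0.02}, {"aperture": 92, "tx": -0.175, "ty": -0.2, "spin": 0.0425}, {"aperture": 92, "tx": -0.2625, "ty": -0.3125, "spin": 0.0425}, {"aperture": 92, "tx": -0.35, "ty": -0.425, "spin": 0.0425}, {"aperture": 92, "tx": -0.4375, "ty": -0.525, "spin": 0.0425}]' > path.dat && python3 shift.py path.dat | head -3;echo '[{"aperture": 92, "tx": -0.075, "ty": -0.125}, {"aperture": 92, "tx": -0.105, "ty": -0.1475}, {"aperture": 92, "tx": -0.105, "ty": -0.1475}, {"aperture": 92, "tx": -0.105, "ty": -0.1475}]' > path.dat && python3 shift.py path.dat | head -3
python3 - <<'E'
from h import *
c=snap("wrist","w3")
E
echo '[{"aperture": 92, "ty": -0.1}, {"aperture": 92, "ty": -0.15}, {"aperture": 92, "ty": -0.15}, {"aperture": 92, "ty": -0.15}]' > path.dat && python3 shift.py path.dat | head -3
python3 - <<'E'
from h import *
c=snap("wrist","w4")
a=load("w3")
cv2.imwrite("pics/w34.png",np.vstack([a["color"][:290],c["color"][:290]])[:,:,::-1])
E
```

```text
time: 2.5
tool_pos: [632.7, 17.1, 404.6]
tcp_rot: [3.141, 0.0, 2.851]
time: 3.0
tool_pos: [654.9, -48.9, 404.6]
tcp_rot: [3.141, -0.001, 2.852]
time: 3.55
tool_pos: [637.9, -107.4, 404.9]
tcp_rot: [3.141, 0.0, 2.85]
```

View pics/w34.png

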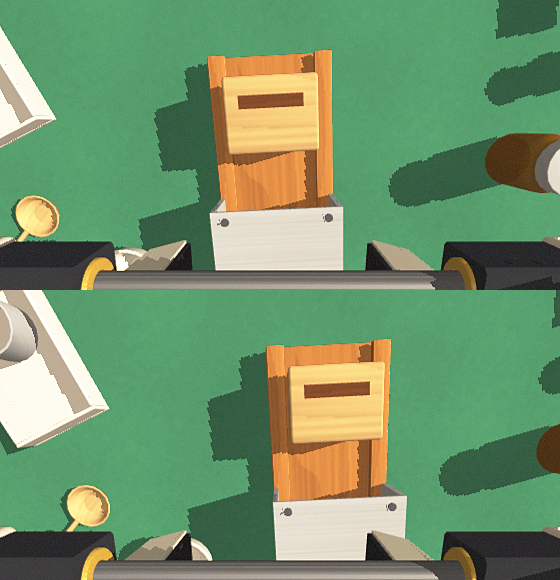

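Views: in w3 the block top spans (223,76)–(319,150), the guide's rear end runs (209,57)–(331,51), and the hood's front edge runs (211,213)–(343,207). In w4 the block is at (290,75)–(383,150). I'm refining with contours.

```bash
python3 - <<'E'
from h import *
for n in("w3","w4"):
    c=load(n);hsv=cv2.cvtColor(c["color"],cv2.COLOR_RGB2HSV)
    sub=np.s_[40:205,190:420]
    for nm,lo,hi,z in(("block",(14,60,170),(30,175,255),73),("guide",(5,60,60),(30,255,255),25)):
        m=cv2.inRange(hsv,lo,hi);q=np.zeros_like(m);q[sub]=m[sub];q=cv2.morphologyEx(q,cv2.MORPH_OPEN,np.ones((3,3)))
        k=max(cv2.findContours(q,cv2.RETR_EXTERNAL,cv2.CHAIN_APPROX_NONE)[0],key=cv2.contourArea)
        W=np.array([onz(c,p[0],z)[:2] for p in k],np.float32)
        r=cv2.minAreaRect(W);print(n,nm,np.round(r[0],1),np.round(r[1],1),round(r[2],2))
        b=cv2.boxPoints(cv2.minAreaRect(k));print("  px",b.round(1).tolist())
        # row-edge fits
        f=np.zeros_like(q);cv2.drawContours(f,[k],-1,1,-1);r=np.where(f.any(1))[0];r=r[8:-8]
        for side,fn in(("L",lambda y:np.where(f[y])[0][0]-.5),("R",lambda y:np.where(f[y])[0][-1]+.5)):
            p=np.polyfit(r,[fn(y) for y in r],1);A,B=[onz(c,(np.polyval(p,y),y),z)[:2] for y in(r[0],r[-1])]
            v=B-A;print("  ",side,A.round(1),B.round(1),"yaw",round(np.arctan2(v[1],v[0]),3))
E
```

```text
w3 block [577.5 -31.5] [86.6 70.7] 75.13
  px [[222.60000610351562, 74.0], [317.5, 71.80000305175781], [319.29998779296875, 151.1999969482422], [224.5, 153.39999389648438]]
   L [537.1 -65.7] [593.1 -79.6] yaw -0.244
   R [561.9  17.3] [617.9   3.4] yaw -0.243
w3 guide [596.7 -36.5] [128.3 162.2] 76.14
  px [[206.8000030517578, 51.400001525878906], [331.0, 49.900001525878906], [332.8999938964844, 203.89999389648438], [208.6999969482422, 205.39999389648438]]
   L [504.4 -79.7] [ 645.1 -114.4] yaw -0.242
   R [541.1  43.1] [681.9   8.7] yaw -0.24
w4 block [578.  -31.6] [86.3 69.3] 76.09
  px [[288.3999938964844, 74.80000305175781], [383.8999938964844, 70.69999694824219], [387.20001220703125, 148.6999969482422], [291.79998779296875, 152.6999969482422]]
   L [536.9 -65.8] [592.9 -79.7] yaw -0.242
   R [561.7  16.9] [617.8   3. ] yaw -0.243
w4 guide [597.1 -36.9] [128.8 163.3] 76.18
  px [[266.0, 49.0], [390.0, 49.0], [390.0, 204.0], [266.0, 204.0]]
   L [504.  -80.2] [ 645.7 -115.3] yaw -0.242
   R [541.1  43.4] [682.8   7.9] yaw -0.245
```

Block centre (578,−31.5), yaw −0.242 rad. Guide origin ≈ (644,−48). The block starts at guide x ≈ −68, so travel to the stop is 78–113 mm. Next is the paddle grasp at (465.6,323.4), yaw −0.16.

Scaled: 226 mm / 400 = 0.565, 180 mm / 400 = 0.45.

```bash
echo '[{"aperture": 92, "tx": 0.09, "ty": 0.1125}, {"aperture": 92, "tx": 0.18, "ty": 0.225}, {"aperture": 92, "tx": 0.27, "ty": 0.3375}, {"aperture": 92, "tx": 0.36, "ty": 0.45}, {"aperture": 92, "tx": 0.45, "ty": 0.565}]' > path.dat && python3 shift.py path.dat | head -3;echo '[{"aperture": 60, "tx": 0.09, "ty": 0.115, "spin": -0.025}, {"aperture": 60, "tx": 0.18, "ty": 0.23, "spin": -0.05}, {"aperture": 60, "tx": 0.2725, "ty": 0.3425, "spin": -0.066}, {"aperture": 60, "tx": 0.2725, "ty": 0.3425, "tz": 0.15, "spin": -0.066}, {"aperture": 60, "tx": 0.2725, "ty": 0.3425, "tz": 0.275, "spin": -0.066}]' > path.dat && python3 shift.py path.dat | head -3; echo '[{"aperture": 60, "tz": 0.025}, {"aperture": 60, "tz": 0.025}, {"aperture": 60, "tz": 0.025}]' > path.dat && python3 shift.py path.dat | head -6
python3 - <<'E'
from h import *
o=bot.get_obs();r=o["tcp_rot"];y=r[2];p=o["tool_pos"]
d=np.array([465.6,323.4,198])-p
print("dx",d[0]*np.cos(y)+d[1]*np.sin(y),"dy",d[0]*np.sin(y)-d[1]*np.cos(y),"dz",-d[2],"turn",y-(np.pi-.159))
E
```

```text
time: 4.22
tool_pos: [529.2, 162.4, 404.9]
tcp_rot: [3.141, 0.0, 2.851]
time: 4.85
tool_pos: [464.0, 324.3, 293.4]
tcp_rot: [3.141, 0.001, 2.985]
time: 5.22
tool_pos: [466.1, 322.8, 287.0]
tcp_rot: [3.139, 0.003, 2.982]
contact_force: [0.5, 0.1, -0.9]
grip_width: 59.7
finger_force: 0.0
dx 0.6064254524264447 dy 0.48761105310563274 dz 88.98824364268592 turn -0.0009873632440968727
```

Scaled: 89 mm / 400 = 0.2225, 85 mm / 400 = 0.2125.

```bash
echo '[{"aperture": 60, "tz": 0.1}, {"aperture": 60, "tz": 0.175}, {"aperture": 60, "tz": 0.2125}, {"aperture": 60, "tz": 0.2225}, {"aperture": 60, "tz": 0.2225}]' > path.dat && python3 shift.py path.dat ; echo '[{"aperture": 10}, {"aperture": 10}, {"aperture": 10}, {"aperture": 10}, {"aperture": 10}]' > path.dat && python3 shift.py path.dat
python3 -c "
from h import *
snap('wrist','w5')"
```

```text
time: 5.85
tool_pos: [465.9, 322.7, 196.8]
tcp_rot: [3.14, 0.002, 2.982]
contact_force: [-0.3, -0.2, 0.6]
grip_width: 59.9
finger_force: 0.0
time: 6.48
tool_pos: [465.4, 322.5, 195.8]
tcp_rot: [3.141, 0.0, 2.982]
contact_force: [-0.9, 0.2, 0.9]
grip_width: 21.9
finger_force: 30.0
```

View pics/w5.png

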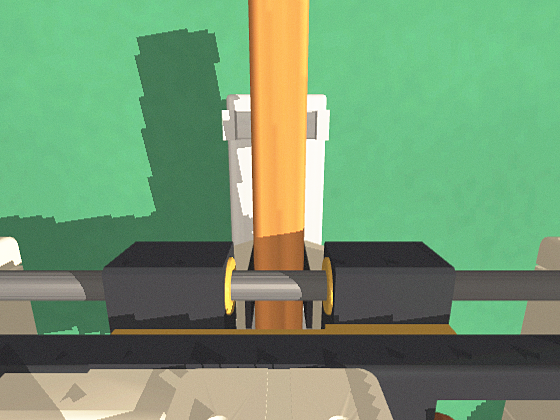

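Grasp is good: opening 21.9, the handle is centred between the pads and the paddle still lies on the rest. Now lift and carry to behind the block.

Scaled: -100 mm / 400 = -0.25, -85 mm / 400 = -0.2125.

```bash
echo '[{"aperture": 10, "tz": -0.0375}, {"aperture": 10, "tz": -0.125}, {"aperture": 10, "tz": -0.2125}, {"aperture": 10, "tz": -0.25}, {"aperture": 10, "tz": -0.25}]' > path.dat && python3 shift.py path.dat ; echo '[{"aperture": 10, "ty": -0.0875, "spin": 0.01}, {"aperture": 10, "tx": -0.005, "ty": -0.2, "spin": 0.02}, {"aperture": 10, "tx": -0.01, "ty": -0.325, "spin": 0.041}, {"aperture": 10, "tx": -0.015, "ty": -0.4625, "spin": 0.041}, {"aperture": 10, "tx": -0.02, "ty": -0.6, "spin": 0.041}]' > path.dat && python3 shift.py path.dat|head -3
python3 - <<'E'
from h import *
o=bot.get_obs();r=o["tcp_rot"];y=r[2];p=o["tool_pos"]
d=np.array([422.4,6.9,204])-p
print("dx",d[0]*np.cos(y)+d[1]*np.sin(y),"dy",d[0]*np.sin(y)-d[1]*np.cos(y),"dz",-d[2],"turn",y-(np.pi-.242), o["joint_positions"].round(2))
E
```

```text
time: 7.15
tool_pos: [465.5, 322.5, 296.7]
tcp_rot: [3.14, 0.002, 2.982]
contact_force: [0.2, -0.3, -0.7]
grip_width: 21.9
finger_force: 30.0
time: 7.78
tool_pos: [434.3, 82.7, 294.4]
tcp_rot: [-3.141, -0.002, 2.9]
dx -6.610190499825016 dy -76.48085360879809 dz 90.39694449084396 turn 0.0007405412806025247 [ 0.01  0.33  1.9  -0.    0.92 -1.31]
```

Scaled: 90 mm / 400 = 0.225, 86 mm / 400 = 0.215.

```bash
echo '[{"aperture": 10, "tx": -0.0075, "ty": -0.1125}, {"aperture": 10, "tx": -0.015, "ty": -0.175, "tz": 0.05}, {"aperture": 10, "tx": -0.0175, "ty": -0.1925, "tz": 0.15}, {"aperture": 10, "tx": -0.0175, "ty": -0.1925, "tz": 0.215}, {"aperture": 10, "tx": -0.0175, "ty": -0.1925, "tz": 0.225}]' > path.dat && python3 shift.py path.dat; echo '[{"aperture": 10}, {"aperture": 10}]' > path.dat && python3 shift.py path.dat
python3 - <<'E'
from h import *
o=bot.get_obs();print(o["contact_force"],o["tool_pos"])
u=np.array([np.cos(-.242),np.sin(-.242),0])
c=snap("scene","s1");d=snap("side","d1")
cv2.imwrite("pics/s1d1.png",np.vstack([cv2.resize(c["color"][150:300,150:410],(780,300)),cv2.resize(d["color"][130:280,150:410],(780,300))])[:,:,::-1])
for n in("bot",):
  e=o["tool_pos"]+110*u;print("end",e, proj(d,[e[0],e[1],56]),proj(d,[543.8,-23.1,56]))
E
```

```text
time: 8.4
tool_pos: [422.4, 7.8, 203.5]
tcp_rot: [-3.141, -0.006, 2.899]
contact_force: [-0.7, 0.0, -0.3]
grip_width: 21.7
finger_force: 30.0
time: 8.65
tool_pos: [423.8, 8.0, 206.4]
tcp_rot: [3.141, 0.002, 2.9]
contact_force: [-1.0, -0.3, -1.1]
grip_width: 21.9
finger_force: 30.0
[-1.02895318 -0.29351387 -1.06958304] [423.80031988   7.96320241 206.43214247]
end [530.59498888 -18.39772842 206.43214247] [273.5173842  218.98214481] [279.66095709 218.40926962]
```

View pics/s1d1.png

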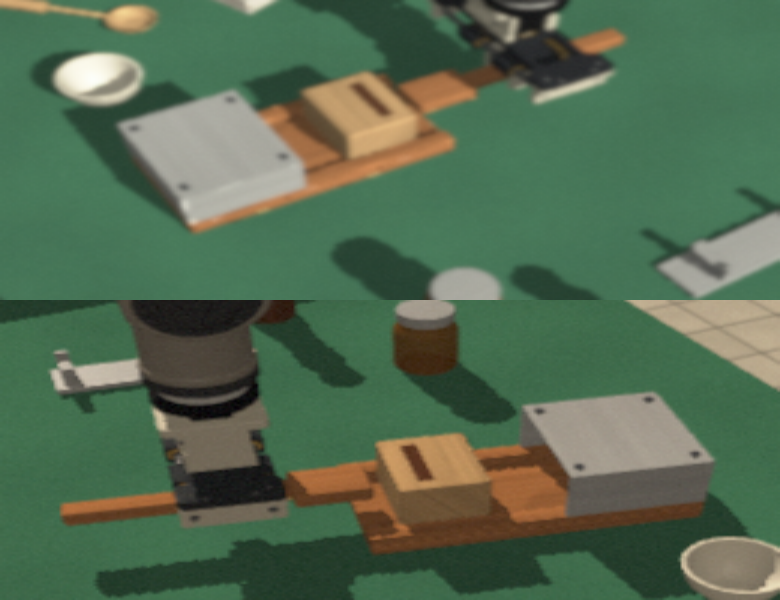

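The paddle is level and in line with the channel, with the blade end just short of the block's rear face. I'm starting the gentle pushes; the first ~65 mm of block travel is certainly clear of the stop.

Scaled: -15 mm / 400 = -0.0375, -12 mm / 400 = -0.03.

```bash
cat > f.py <<'E'
from h import *
import sys
o=bot.get_obs();u=np.array([np.cos(-.242),np.sin(-.242),0]);G=np.array([643.8,-48.1,0])
f=-(o["contact_force"]@u);x=(o["tool_pos"]-G)@u+110
print(f"t {o['time']:.2f} F {f:.1f} Fz {o['contact_force'][2]:.1f} My {np.round(o['moment'],2)} end_x {x:.1f} z {o['tool_pos'][2]:.1f}")
sys.exit(f>float(sys.argv[1]))
E
python3 f.py 6
echo '[{"aperture": 10, "tx": -0.0075}, {"aperture": 10, "tx": -0.015}, {"aperture": 10, "tx": -0.0225}, {"aperture": 10, "tx": -0.03}, {"aperture": 10, "tx": -0.0375}]' > path.dat && python3 shift.py path.dat >/dev/null; python3 f.py 6 &&
echo '[{"aperture": 10, "tx": -0.0075}, {"aperture": 10, "tx": -0.015}, {"aperture": 10, "tx": -0.0225}, {"aperture": 10, "tx": -0.03}, {"aperture": 10, "tx": -0.0375}]' > path.dat && python3 shift.py path.dat >/dev/null; python3 f.py 6 &&
echo '[{"aperture": 10, "tx": -0.01}, {"aperture": 10, "tx": -0.02}, {"aperture": 10, "tx": -0.03}, {"aperture": 10, "tx": -0.04}, {"aperture": 10, "tx": -0.05}]' > path.dat && python3 shift.py path.dat >/dev/null; python3 f.py 6
```

```text
t 8.75 F 1.3 Fz -0.5 My [-0.   -0.    0.01] end_x -117.1 z 206.5
t 9.38 F 1.3 Fz -0.2 My [0.02 0.19 0.  ] end_x -102.1 z 205.7
t 9.38 F 1.3 Fz -0.2 My [0.02 0.19 0.  ] end_x -102.1 z 205.7
t 9.38 F 1.3 Fz -0.2 My [0.02 0.19 0.  ] end_x -102.1 z 205.7False
False
False
False
```

Scaled: -15 mm / 400 = -0.0375, -12 mm / 400 = -0.03.

```bash
sed -i 's/sys.exit(\(.*\))$/sys.exit(int(\1))/' f.py
echo '[{"aperture": 10, "tx": -0.0075}, {"aperture": 10, "tx": -0.015}, {"aperture": 10, "tx": -0.0225}, {"aperture": 10, "tx": -0.03}, {"aperture": 10, "tx": -0.0375}]' > path.dat && python3 shift.py path.dat >/dev/null; python3 f.py 6 &&
echo '[{"aperture": 10, "tx": -0.01}, {"aperture": 10, "tx": -0.02}, {"aperture": 10, "tx": -0.03}, {"aperture": 10, "tx": -0.04}, {"aperture": 10, "tx": -0.05}]' > path.dat && python3 shift.py path.dat >/dev/null; python3 f.py 6 &&
echo '[{"aperture": 10, "tx": -0.01}, {"aperture": 10, "tx": -0.02}, {"aperture": 10, "tx": -0.03}, {"aperture": 10, "tx": -0.04}, {"aperture": 10, "tx": -0.05}]' > path.dat && python3 shift.py path.dat >/dev/null; python3 f.py 6
```

```text
t 10.00 F 0.3 Fz -1.4 My [0.06 0.11 0.  ] end_x -87.1 z 205.7
t 10.62 F 1.5 Fz -0.8 My [ 0.1   0.13 -0.01] end_x -67.0 z 205.7
t 11.25 F 0.9 Fz -0.5 My [ 0.07  0.13 -0.02] end_x -47.0 z 205.7
```

Scaled: -15 mm / 400 = -0.0375, -12 mm / 400 = -0.03.

```bash
sed -i 's/ F {f:.1f}/ F {f:.1f} Fm {(o["moment"]@np.array([.24,.971,0]))\/.159:.2f}/' f.py
echo '[{"aperture": 10, "tx": -0.0075}, {"aperture": 10, "tx": -0.015}, {"aperture": 10, "tx": -0.0225}, {"aperture": 10, "tx": -0.03}, {"aperture": 10, "tx": -0.0375}]' > path.dat && python3 shift.py path.dat >/dev/null; python3 f.py 6 
echo '[{"aperture": 10, "tx": -0.0025}, {"aperture": 10, "tx": -0.005}, {"aperture": 10, "tx": -0.0075}]' > path.dat && python3 shift.py path.dat >/dev/null; python3 f.py 5 &&
echo '[{"aperture": 10, "tx": -0.0025}, {"aperture": 10, "tx": -0.005}, {"aperture": 10, "tx": -0.0075}]' > path.dat && python3 shift.py path.dat >/dev/null; python3 f.py 5 
python3 - <<'E'
from h import *
c=snap("scene","s2");d=snap("side","d2")
cv2.imwrite("pics/s2d2.png",np.vstack([cv2.resize(c["color"][150:300,150:410],(780,300)),cv2.resize(d["color"][130:280,150:410],(780,300))])[:,:,::-1])
E
```

```text
t 11.88 F 0.1 Fm 1.16 Fz -1.4 My [ 0.04  0.18 -0.06] end_x -32.1 z 205.7
t 12.25 F 1.2 Fm 1.40 Fz -0.4 My [0.08 0.21 0.02] end_x -29.3 z 205.7
t 12.62 F 0.9 Fm 1.20 Fz -0.6 My [ 0.06  0.18 -0.05] end_x -26.2 z 205.7
```

View pics/s2d2.png

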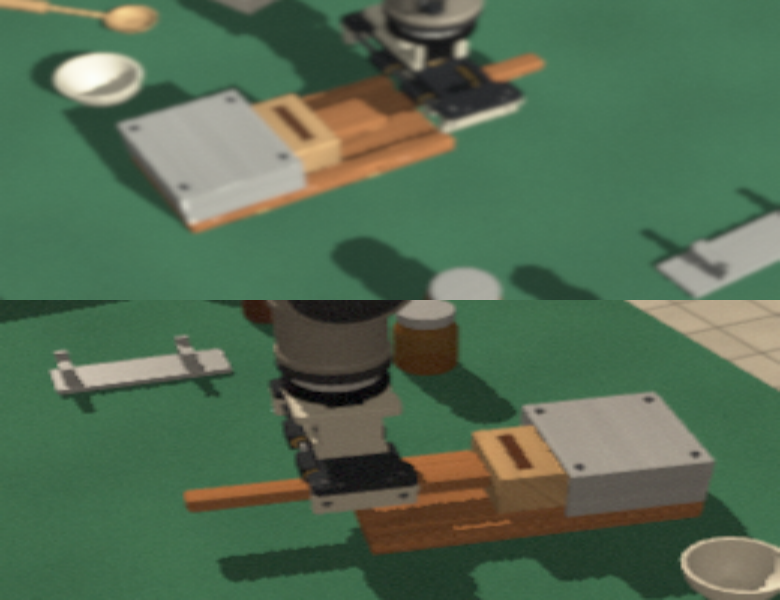

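The block has moved straight into the hood, with the blade end on its rear face. Drag reads about 1.2 N by moment. From here I feel forward 2 mm at a time with a guard at 3 N.

Scaled: -2 mm / 400 = -0.005, -1 mm / 400 = -0.0025.

```bash
sed -i 's/^sys.exit.*/fm=(o["moment"]@np.array([.24,.971,0]))\/.159;sys.exit(int(fm>3 or f>6))/' f.py
set -e
echo '[{"aperture": 10, "tx": -0.0025}, {"aperture": 10, "tx": -0.005}]' > path.dat && python3 shift.py path.dat >/dev/null; python3 f.py 5
echo '[{"aperture": 10, "tx": -0.0025}, {"aperture": 10, "tx": -0.005}]' > path.dat && python3 shift.py path.dat >/dev/null; python3 f.py 5
echo '[{"aperture": 10, "tx": -0.0025}, {"aperture": 10, "tx": -0.005}]' > path.dat && python3 shift.py path.dat >/dev/null; python3 f.py 5
echo '[{"aperture": 10, "tx": -0.0025}, {"aperture": 10, "tx": -0.005}]' > path.dat && python3 shift.py path.dat >/dev/null; python3 f.py 5
echo '[{"aperture": 10, "tx": -0.0025}, {"aperture": 10, "tx": -0.005}]' > path.dat && python3 shift.py path.dat >/dev/null; python3 f.py 5
echo '[{"aperture": 10, "tx": -0.0025}, {"aperture": 10, "tx": -0.005}]' > path.dat && python3 shift.py path.dat >/dev/null; python3 f.py 5
echo '[{"aperture": 10, "tx": -0.0025}, {"aperture": 10, "tx": -0.005}]' > path.dat && python3 shift.py path.dat >/dev/null; python3 f.py 5
echo '[{"aperture": 10, "tx": -0.0025}, {"aperture": 10, "tx": -0.005}]' > path.dat && python3 shift.py path.dat >/dev/null; python3 f.py 5
```

```text
t 12.97 F 1.0 Fm 1.20 Fz -0.0 My [ 0.06  0.18 -0.  ] end_x -24.3 z 205.7
t 13.22 F 0.3 Fm 1.13 Fz -0.1 My [ 0.08  0.16 -0.01] end_x -22.3 z 205.7
t 13.47 F 0.8 Fm 1.26 Fz -0.4 My [ 0.06  0.19 -0.03] end_x -20.2 z 205.7
t 13.72 F 0.8 Fm 1.08 Fz -0.6 My [ 0.02  0.17 -0.01] end_x -18.2 z 205.7
t 13.97 F 0.9 Fm 1.13 Fz -0.4 My [0.09 0.16 0.05] end_x -16.2 z 205.7
t 14.22 F 1.4 Fm 1.60 Fz -0.2 My [ 0.12  0.23 -0.01] end_x -14.2 z 205.7
t 14.47 F 1.1 Fm 1.31 Fz -1.1 My [ 0.01  0.21 -0.02] end_x -12.3 z 205.7
t 14.72 F 1.7 Fm 1.29 Fz -0.8 My [0.08 0.19 0.02] end_x -10.2 z 205.7
```

Scaled: -2 mm / 400 = -0.005, -1 mm / 400 = -0.0025.

```bash
set -e
echo '[{"aperture": 10, "tx": -0.0025}, {"aperture": 10, "tx": -0.005}]' > path.dat && python3 shift.py path.dat >/dev/null; python3 f.py 5
echo '[{"aperture": 10, "tx": -0.0025}, {"aperture": 10, "tx": -0.005}]' > path.dat && python3 shift.py path.dat >/dev/null; python3 f.py 5
echo '[{"aperture": 10, "tx": -0.0025}, {"aperture": 10, "tx": -0.005}]' > path.dat && python3 shift.py path.dat >/dev/null; python3 f.py 5
echo '[{"aperture": 10, "tx": -0.0025}, {"aperture": 10, "tx": -0.005}]' > path.dat && python3 shift.py path.dat >/dev/null; python3 f.py 5
echo '[{"aperture": 10, "tx": -0.0025}, {"aperture": 10, "tx": -0.005}]' > path.dat && python3 shift.py path.dat >/dev/null; python3 f.py 5
echo '[{"aperture": 10, "tx": -0.0025}, {"aperture": 10, "tx": -0.005}]' > path.dat && python3 shift.py path.dat >/dev/null; python3 f.py 5
echo '[{"aperture": 10, "tx": -0.0025}, {"aperture": 10, "tx": -0.005}]' > path.dat && python3 shift.py path.dat >/dev/null; python3 f.py 5
echo '[{"aperture": 10, "tx": -0.0025}, {"aperture": 10, "tx": -0.005}]' > path.dat && python3 shift.py path.dat >/dev/null; python3 f.py 5
echo '[{"aperture": 10, "tx": -0.0025}, {"aperture": 10, "tx": -0.005}]' > path.dat && python3 shift.py path.dat >/dev/null; python3 f.py 5
echo '[{"aperture": 10, "tx": -0.0025}, {"aperture": 10, "tx": -0.005}]' > path.dat && python3 shift.py path.dat >/dev/null; python3 f.py 5
```

```text
t 14.97 F 1.2 Fm 1.02 Fz -0.4 My [ 0.01  0.16 -0.02] end_x -8.2 z 205.7
t 15.22 F 1.4 Fm 1.07 Fz -1.4 My [ 0.06  0.16 -0.01] end_x -6.2 z 205.7
t 15.47 F 0.8 Fm 1.44 Fz 0.1 My [ 0.11  0.21 -0.04] end_x -4.2 z 205.7
t 15.72 F 1.6 Fm 1.07 Fz -0.8 My [0.01 0.17 0.05] end_x -2.2 z 205.7
t 15.97 F 3.6 Fm 3.40 Fz -0.5 My [ 0.11  0.53 -0.04] end_x -0.5 z 205.6
```

Force jumped to 3.5 N at block-rear x ≈ −0.5. I'm holding, then adding 0.5 mm to confirm it's the stop.

Scaled: -0.5 mm / 400 = -0.0013.

```bash
echo '[{"aperture": 10}, {"aperture": 10}]' > path.dat && python3 shift.py path.dat >/dev/null; python3 f.py 5
echo '[{"aperture": 10, "tx": -0.0013}, {"aperture": 10, "tx": -0.0013}]' > path.dat && python3 shift.py path.dat >/dev/null; python3 f.py 5
python3 -c "
from h import *
print(bot.get_obs()['contact_force'])"
```

```text
t 16.23 F 3.6 Fm 2.75 Fz -0.1 My [ 0.04  0.44 -0.04] end_x -0.6 z 205.6
t 16.48 F 5.9 Fm 4.84 Fz 1.4 My [ 0.15  0.76 -0.02] end_x -0.4 z 205.5
[-5.81861956  0.92565966  1.43377149]
```

Scaled: -0.5 mm / 400 = -0.0013.

```bash
echo '[{"aperture": 10, "tx": -0.0013}, {"aperture": 10, "tx": -0.0013}]' > path.dat && python3 shift.py path.dat >/dev/null; python3 f.py 5
echo '[{"aperture": 10}, {"aperture": 10}]' > path.dat && python3 shift.py path.dat >/dev/null; python3 f.py 5
python3 -c "
from h import *
c=snap('scene','s3');d=snap('side','d3')
cv2.imwrite('pics/s3d3.png',np.vstack([cv2.resize(c['color'][170:260,170:310],(700,300),interpolation=cv2.INTER_CUBIC),cv2.resize(d['color'][170:260,280:420],(700,300),interpolation=cv2.INTER_CUBIC)])[:,:,::-1])"
```

```text
t 16.73 F 7.6 Fm 5.64 Fz 1.2 My [ 0.11  0.9  -0.04] end_x -0.2 z 205.4
t 16.98 F 7.1 Fm 5.68 Fz 2.0 My [0.2  0.88 0.02] end_x -0.2 z 205.4
```

View pics/s3d3.png

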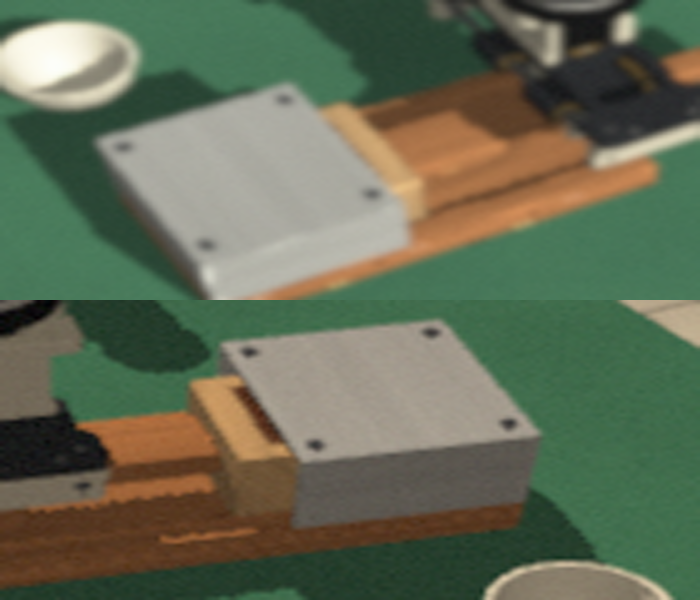

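The block sits square, its rear about 20 mm out of the hood, and at 7 N nothing yields, so it is firmly on the stop. I'm backing off, lifting and returning.

Scaled: 70 mm / 400 = 0.175, 40 mm / 400 = 0.1.

```bash
echo '[{"aperture": 10, "tx": 0.0025}, {"aperture": 10, "tx": 0.01}, {"aperture": 10, "tx": 0.0375}, {"aperture": 10, "tx": 0.1}, {"aperture": 10, "tx": 0.175}]' > path.dat && python3 shift.py path.dat >/dev/null; python3 f.py 5
echo '[{"aperture": 10, "tx": 0.05, "tz": -0.025}, {"aperture": 10, "tx": 0.0625, "tz": -0.1}, {"aperture": 10, "tx": 0.0625, "tz": -0.2}, {"aperture": 10, "tx": 0.0625, "tz": -0.23}, {"aperture": 10, "tx": 0.0625, "tz": -0.23}]' > path.dat && python3 shift.py path.dat |head -3
python3 - <<'E'
from h import *
o=bot.get_obs();r=o["tcp_rot"];y=r[2];p=o["tool_pos"]
d=np.array([465.5,322.6,296.5])-p
print("dx",d[0]*np.cos(y)+d[1]*np.sin(y),"dy",d[0]*np.sin(y)-d[1]*np.cos(y),"dz",-d[2],"turn",y-2.982)
E
```

```text
t 17.70 F -0.2 Fm 0.20 Fz -0.6 My [0.02 0.03 0.05] end_x -70.1 z 205.8
time: 18.32
tool_pos: [445.6, 2.4, 298.0]
tcp_rot: [3.141, 0.002, 2.9]
dx 57.384421340982996 dy 315.6699897761044 dz 1.5231592920122807 turn -0.08215364848220741
```

Scaled: 260 mm / 400 = 0.65, 210 mm / 400 = 0.525, -0.082 rad / 2 = -0.041.

```bash
echo '[{"aperture": 10, "tx": 0.02, "ty": 0.1125}, {"aperture": 10, "tx": 0.045, "ty": 0.25}, {"aperture": 10, "tx": 0.07, "ty": 0.3875}, {"aperture": 10, "tx": 0.095, "ty": 0.525, "spin": -0.02}, {"aperture": 10, "tx": 0.12, "ty": 0.65, "spin": -0.041}]' > path.dat && python3 shift.py path.dat |head -3
python3 - <<'E'
from h import *
o=bot.get_obs();y=o["tcp_rot"][2]
d=np.array([465.5,322.6,196])-o["tool_pos"]
print("dx",d[0]*np.cos(y)+d[1]*np.sin(y),"dy",d[0]*np.sin(y)-d[1]*np.cos(y),"dz",-d[2],"turn",y-2.982)
E
```

```text
time: 18.95
tool_pos: [461.0, 268.1, 295.7]
tcp_rot: [-3.14, -0.002, 2.984]
dx 4.106008715445807 dy 54.54509819528262 dz 99.73013410050515 turn 0.0015573587813353384
```

```bash
echo '[{"aperture": 10, "tx": 0.0075, "ty": 0.0875}, {"aperture": 10, "tx": 0.01, "ty": 0.1275}, {"aperture": 10, "tx": 0.01, "ty": 0.1363}, {"aperture": 10, "tx": 0.01, "ty": 0.1363, "tz": 0.075}, {"aperture": 10, "tx": 0.01, "ty": 0.1363, "tz": 0.15}]' > path.dat && python3 shift.py path.dat |head -3
echo '[{"aperture": 10, "tz": 0.0375}, {"aperture": 10, "tz": 0.0625}, {"aperture": 10, "tz": 0.0625}, {"aperture": 10, "tz": 0.0625}]' > path.dat && python3 shift.py path.dat
python3 - <<'E'
from h import *
o=bot.get_obs();y=o["tcp_rot"][2]
d=np.array([465.5,322.6,196])-o["tool_pos"]
print("dx",d[0]*np.cos(y)+d[1]*np.sin(y),"dy",d[0]*np.sin(y)-d[1]*np.cos(y),"dz",-d[2],"turn",y-2.982)
E
```

```text
time: 19.58
tool_pos: [466.4, 319.3, 236.9]
tcp_rot: [-3.141, 0.0, 2.98]
time: 20.08
tool_pos: [466.5, 320.8, 213.6]
tcp_rot: [3.141, 0.001, 2.982]
contact_force: [-0.3, 0.2, -1.1]
grip_width: 21.6
finger_force: 30.0
dx 1.325039993161363 dy 1.6462417109113854 dz 17.608535191851075 turn -0.0002844198190210534
```

Scaled: 14 mm / 400 = 0.035, 10 mm / 400 = 0.025.

```bash
echo '[{"aperture": 10, "tx": 0.0033, "ty": 0.004, "tz": 0.0125}, {"aperture": 10, "tx": 0.0033, "ty": 0.004, "tz": 0.025}, {"aperture": 10, "tx": 0.0033, "ty": 0.004, "tz": 0.035}, {"aperture": 10, "tx": 0.0033, "ty": 0.004, "tz": 0.035}]' > path.dat && python3 shift.py path.dat|tail -5
echo '[{"aperture": 10, "tz": 0.0025}, {"aperture": 10, "tz": 0.005}, {"aperture": 10, "tz": 0.005}]' > path.dat && python3 shift.py path.dat
echo '[{"aperture": 10, "tz": 0.0025}, {"aperture": 10, "tz": 0.0038}, {"aperture": 10, "tz": 0.0038}]' > path.dat && python3 shift.py path.dat
```

```text
tool_pos: [465.0, 322.5, 198.3]
tcp_rot: [-3.141, -0.001, 2.982]
contact_force: [-0.3, -0.2, -0.4]
grip_width: 21.7
finger_force: 30.0
time: 20.95
tool_pos: [465.2, 322.5, 196.7]
tcp_rot: [3.142, -0.0, 2.982]
contact_force: [-1.1, 0.1, -0.6]
grip_width: 21.8
finger_force: 30.0
time: 21.32
tool_pos: [465.2, 322.5, 195.8]
tcp_rot: [3.141, 0.0, 2.982]
contact_force: [-1.5, -1.6, 4.7]
grip_width: 22.1
finger_force: 30.0
```

The paddle is seated (Fz 4.7 N at the same height as at pick-up). Release and rise.

Scaled: -205 mm / 400 = -0.5125, -170 mm / 400 = -0.425.

```bash
echo '[{"aperture": 60}, {"aperture": 60}, {"aperture": 60}, {"aperture": 60}, {"aperture": 60}]' > path.dat && python3 shift.py path.dat|tail -3
echo '[{"aperture": 60, "tz": -0.05}, {"aperture": 60, "tz": -0.175}, {"aperture": 60, "tz": -0.3}, {"aperture": 60, "tz": -0.425}, {"aperture": 60, "tz": -0.5125}]' > path.dat && python3 shift.py path.dat|head -3
echo '[{"aperture": 60, "tx": -0.1}, {"aperture": 60, "tx": -0.1325}, {"aperture": 60, "tx": -0.1325}, {"aperture": 60, "tx": -0.1325}]' > path.dat && python3 shift.py path.dat|head -3
python3 - <<'E'
from h import *
b=snap("wrist","w6");B=paddle(b)
t,e=onz(b,B["top"],48),onz(b,B["end"],48);v=e-t
print((t+v*120/230).round(1),np.linalg.norm(v).round(1),np.arctan2(v[1],v[0]).round(3))
d=snap("side","d6")
cv2.imwrite("pics/w6.png",np.vstack([b["color"][:260],cv2.resize(d["color"][120:280,120:410],(560,309))])[:,:,::-1])
E
```

```text
contact_force: [-0.1, -0.2, 0.9]
grip_width: 59.5
finger_force: 0.0
time: 22.58
tool_pos: [465.1, 322.4, 402.9]
tcp_rot: [3.14, 0.002, 2.982]
time: 23.08
tool_pos: [516.8, 314.2, 399.6]
tcp_rot: [-3.141, -0.002, 2.982]
[465.  323.6  48. ] 227.4 -0.161
```

View pics/w6.png

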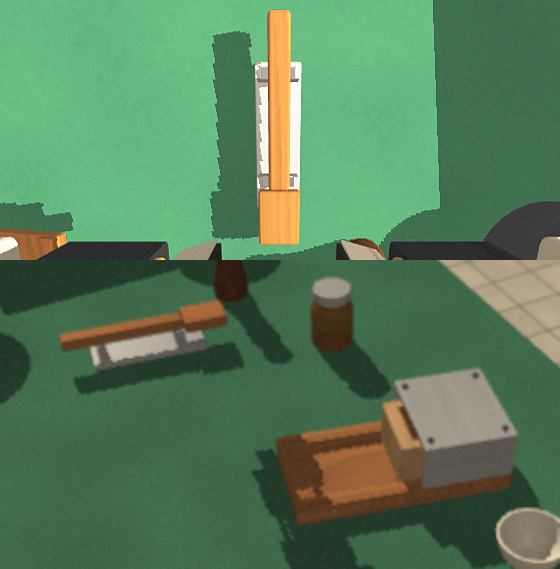

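The paddle lies between the ears of both posts, at (465,323.6) and yaw −0.161, matching its original pose. The block is seated under the hood.

```bash
python3 -c "
from plant import bot
print(bot.close_job())"
```

```text
the job is handed in; nothing more can be done
None
```

I handed the job in: the block stopped firmly at about 7 N of push, which I take to be the hidden stop; the paddle is back on its rest where it lay; nothing else was touched; the verdict was not shown to me.

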